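# Slide the lens carriage to the click of the ball detent and hold it

### The arm

A 6-joint arm with a two-finger parallel gripper is mounted at the origin on a cart in front of the work surface, level with it; the furniture and walls round the work are solid. World frame = base frame: x ahead of the robot, y to its left, z up, the work surface at z = 0. Lengths are in m, angles in rad, forces in N, time in s.
With the tool pointing down it reaches from about 0.4 to 0.825 m from the base axis. Payload 7 kg.
Tool frame: the origin (TCP) lies at the very end of the fingers, on their centre line; the grasp point (between the pads) lies arm.grip_point_offset behind it (arm.grip_point_offset is the distance from the TCP to the grasp point, in m); z points along the fingers, y is the line along which they close (so a half turn about z gives the same grasp; the last joint's range is limited). The gripper opens to 88 mm and grips with 3 to 60 N. Pads are 19 mm wide; open, the fingers measure 130 mm over their backs; the gripper's body (78 mm by 193 mm) begins 47 mm behind the grasp point.
Start: joints at [-0.837, 0.359, 0.012, 0, -1.224, -0.288], TCP at [0.291, -0.609, 0.227] pointing down, gripper open.
Joint ranges: [-3.07, 3.07], [-1.43, 2.12], [-1.02, 1.25], [-3.03, 1.67], [-3.05, -0], [-3.03, 3.03]. Speed limits (rad/s): [2.39, 2.39, 3.01, 3.14, 3.14, 3.14].

### API

Orientations are given as [roll, pitch, yaw] about the fixed x, y, z axes, in that order (R = Rz(yaw) Ry(pitch) Rx(roll)).
In Python, from station import arm gives the robot as it stands.
- The arm moves only by the shell command python3 -m crank 'ROWS' [OPENING] [FORCE]. ROWS is JSON, a list of rows, each an object of numbers: "dx", "dy", "dz": the shift along the tool's x, y, z in cm; "wx", "wy", "wz": the turn, a rotation vector about the tool's x, y, z in degrees. A call has exactly 10 rows; each row is the pose to reach, as a shift and turn from the pose commanded when the call began, along the tool's axes at that moment; what a row does not reach only later rows make up. A row lasts 1/8 s, in which the tool goes at most 62.5 mm and 10.7 degrees, less where a joint would pass 70% of its speed; a pose out of reach is approached as far as the arm can. A call with a gripper value outside its range is refused whole. OPENING is the finger opening in cm, from 0 to 8.76, set as the call begins (- or left out, the last holds). The fingers move at their own pace and stop on an object; FORCE is the grip in N (left out, the last holds). Time passes only in rows, so rows that repeat a pose let the fingers close, or fill a call up. It gives the time, the measured TCP pose, the force, the opening and the grip force at its end, in the units of the state.
- arm.get_state(): the state, without advancing time (a new reading comes with each control period).
- arm.grab_frame(name): name is "scene" or "side" or "wrist"; returns the picture (480x640x3 uint8, red, green, blue); there is no depth.
- arm.calibration(name): a dict with "fx", "fy", "cx", "cy" (pixels), "world_from_camera" (4x4, takes a point from camera to world coordinates). Camera axes: x right, y down, z forward; pixel columns grow to the right and rows downward; lengths in m; the calibration is good to about 2 mm. A picture is of the moment at which its call begins: read the wrist's pose just before it. calibration takes no time and is no camera call; for the wrist camera it gives the pose at the moment of the call.
- arm.job_done(): hands the job in; it is judged then, once.
Trained networks look in the newest picture that a camera, given by its name, has taken for a name from the list of things; names that differ only in an ending like _2 or _b are one class to them, and where a whole thing is asked for, a point or a joint stands for the part that bears it (a point fixed in the world has none). Each returns a list of dicts, best first, with "confidence" (0 to 1); they miss things now and then, are a little off and sometimes report something else, mostly with a low value. They report only what shows in the picture. A call takes as long as a camera call. They do not tell look-alikes from the thing itself.
- arm.find_in(camera, query): "centre" ([x, y, z] in m, in world coordinates, good to about 4 mm: the middle of the surface that is visible of it).
- arm.masks_of(camera, query): "pixels" (480x640 bool, what is visible of it).
- arm.mark_of(camera, query): "centre" ([x, y, z] in m, in world coordinates, good to about 4 mm: a listed point, or the origin of a listed thing).
The state is a dict: "t": time; "q": joint angles; "qd": joint speeds; "joint_efforts": joint torques, N m; "eef_pos": TCP position; "ee_rot": TCP orientation; "force": force on the tool from outside, world axes, zero at the start; "moment": the same for the moment, N m; "width": finger opening in m; "gripper_force": force on a finger pad.
Only numpy, scipy, OpenCV 4.12 (cv2) and the standard library are available. Lean on these libraries where they do the work, as an engineer would, in place of code of your own. Each camera call takes 0.05 s, during which the arm holds its last target. There are 200 camera calls.

### The job

Of the two lens carriages standing on the desk, only one fits down into the guide channel of the small optical bench: pick that one up by its grip post and seat it in the channel on the open-end side of the ball plunger, short of the ball. Slide it along the channel towards the stop until the ball clicks into the notch in the middle of its foot, without running on past the notch, and finish while still holding the post there. The carriage that does not fit ends standing on the desk, and everything else stays where it is.

Things in the scene. Friction and masses are not known exactly. Their poses are not given: they have to be found in the camera images.
- rail: optical bench, fixed: dark base plate 76 (x) x 270 (y) mm, 8 mm thick, with an open-topped aluminium channel along its y: 28 mm wide inside, walls 6 mm thick rising 16 mm above the floor (the plate's top), inner top edges chamfered 3 mm. Open at -y, a stop across it at y = 123 to 130 mm. Origin: centre of the plate's underside; y along the channel to the stop, z up
- plunger: ball plunger: steel block 26 mm along the channel, with brass barrel, fixed outside the -x wall, reaching 56 mm from the centre line, 28 mm high over the desk; its place along the channel varies. Origin: on the channel's centre line, on its floor, level with the ball; axes as the rail's. A carriage is in the notch when its origin is here, either way round; the foot meets the ball 35 mm before
- ball_point (a point): point on the channel's centre line level with the ball's centre, 9 mm above the floor. The sprung steel ball (12 mm) sticks out 5 mm into the channel from the -x wall; pressing it in takes about 7 N at first, 10 N at 4 mm. A carriage feels this as some 8 to 15 N of resistance at first touch, then about 5 N sideways while it rides along, then a pull forward of a few N into the notch
- carriage_narrow: lens carriage: black foot 70 mm long (its y), 26 mm wide (its x), 18 mm high, end corners cut at 45 degrees, an upright V notch (10 mm wide, 5 mm deep) in the middle of each long side (y = 0); grip post at -y, round lens in a steel rim (38 mm, top 65 mm above the underside) at y = +26 mm. Origin: centre of the underside, z up. Fits the channel with 1 mm play each side
- carriage_narrow_post (a point): middle of the grip post of the narrow carriage: post 20 mm thick in x, 26 mm in y, from 18 to 58 mm above the underside; this point is 42 mm above the underside, at y = -16 mm of the carriage; axes as the carriage's. Carriage about 0.16 kg
- carriage_wide: lens carriage: black foot 70 mm long (its y), 36 mm wide (its x), 18 mm high, end corners cut at 45 degrees, an upright V notch (10 mm wide, 5 mm deep) in the middle of each long side (y = 0); grip post at -y, round lens in a steel rim (38 mm, top 65 mm above the underside) at y = +26 mm. Origin: centre of the underside, z up. Does not fit the channel
- carriage_wide_post (a point): middle of the grip post of the wide carriage: post 20 mm thick in x, 26 mm in y, from 18 to 58 mm above the underside; this point is 42 mm above the underside, at y = -16 mm of the carriage; axes as the carriage's. Carriage about 0.16 kg
- drops: a bystander: small eye drop bottle, 25 mm across, 65 mm high, standing; origin under its centre
- torch: a bystander: white pen torch lying flat, 13 x 137 mm, 15 mm high; origin under its centre
- case: a bystander: contact lens case with two round caps, 28 x 62 mm, 16 mm high; origin under its centre
There are look-alikes about, which are no part of the job. What is shaped like the carriage_narrow but pink is not meant.

How it is judged:
By the outcome, as a careful person would: the job done as asked, in the order asked, and still so for the second after the job is handed in, while the arm keeps its last pose, push and grip.
It also fails if it takes over 45 s, if anything falls off the work surface, if the arm or the gripper's body presses on something with over 40 N, if the wrist force passes 120 N, or if a joint passes its speed limit or range.

## Working session

There is one attempt and no reset: what is moved stays moved. The work goes in short steps, Python scripts to look and compute and a shell command to move; the robot and the scene stay as the last step left them, time stands still between calls to the robot, and variables do not carry over. Pictures are saved under pics/ and viewed, at most 12 in all, crops included, and the job is handed in when it is done.

```bash
ls; mkdir -p pics
python3 - <<'E'
from station import arm
import cv2
s=arm.get_state(); print(s['t'],s['eef_pos'],s['ee_rot'],s['width'],arm.grip_point_offset)
for c in ('scene','side'):
    f=arm.grab_frame(c); cv2.imwrite(f'pics/{c}0.png',f[:,:,::-1])
    for q in ('carriage_narrow','carriage_wide','carriage_narrow_post','carriage_wide_post','plunger','rail','ball_point'):
        print(c,q,[(r['confidence'].__round__(2),[round(float(v),3) for v in r['centre']]) for r in arm.mark_of(c,q)])
print(arm.get_state()['t'])
E
```

```text
pics
0.0 [ 0.29083098 -0.60860315  0.22563744] [ 3.13997082e+00 -1.08121156e-04 -2.69590762e+00] 0.08802548561683746 0.0188
scene carriage_narrow [(0.74, [0.534, 0.377, 0.003]), (0.63, [0.525, 0.267, -0.002]), (0.57, [0.486, 0.004, 0.02])]
scene carriage_wide [(0.91, [0.436, 0.245, 0.002])]
scene carriage_narrow_post [(0.77, [0.539, 0.369, 0.041]), (0.77, [0.523, 0.285, 0.04])]
scene carriage_wide_post [(0.73, [0.44, 0.228, 0.042])]
scene plunger [(0.73, [0.488, -0.002, 0.004]), (0.51, [0.484, 0.004, 0.018])]
scene rail [(0.59, [0.486, -0.032, 0.001])]
scene ball_point [(0.82, [0.487, 0.006, 0.018])]
side carriage_narrow [(0.81, [0.526, 0.271, -0.002]), (0.56, [0.531, 0.379, -0.003])]
side carriage_wide [(0.64, [0.435, 0.245, -0.006])]
side carriage_narrow_post [(0.66, [0.521, 0.286, 0.039]), (0.59, [0.54, 0.362, 0.044])]
side carriage_wide_post []
side plunger [(0.49, [0.488, 0.001, 0.003])]
side rail [(0.68, [0.486, -0.034, -0.001])]
side ball_point [(0.56, [0.49, 0.009, 0.019]), (0.33, [0.54, 0.364, 0.042])]
0.8
```

View pics/scene0.png

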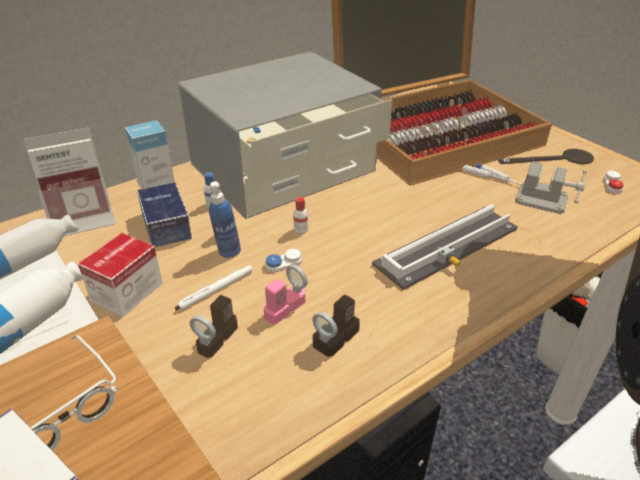

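View pics/side0.png

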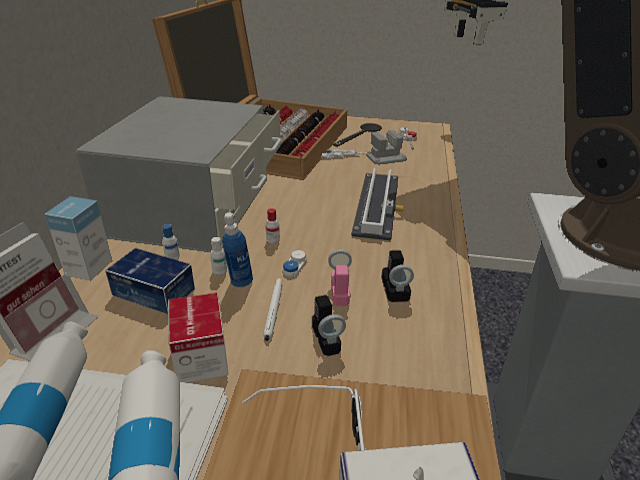

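Scene view: the black carriages stand at (215,327) and (337,325). The pink look-alike is at (285,297), the rail at (445,245) with its stop at the near-left end (395,268), and the brass plunger at (455,260). The candidates for the narrow carriage are black (215,327), black (337,325) and pink (285,297). Pink is ruled out, so I'll compare the foot widths of the two black ones in a crop.

```bash
python3 - <<'E'
from station import arm
import cv2,numpy as np
f=cv2.imread('pics/scene0.png')[280:365,180:370]
cv2.imwrite('pics/crop0.png',cv2.resize(f,None,fx=4,fy=4,interpolation=cv2.INTER_CUBIC))
E
cat > h.py <<'E'
from station import arm
import numpy as np
def need(pos,yaw):
    "row values (cm, deg) from measured pose to TCP pos, world yaw (rad), tool down"
    from scipy.spatial.transform import Rotation as R
    s=arm.get_state(); R0=R.from_euler('xyz',s['ee_rot']); R1=R.from_euler('xyz',[np.pi,0,yaw])
    d=R0.inv().apply(np.array(pos)-s['eef_pos'])*100
    print('d cm',d.round(2),'w deg',np.degrees((R0.inv()*R1).as_rotvec()).round(2))
def pix(c,P,cal=None):
    k=cal or arm.calibration(c); T=np.linalg.inv(k['world_from_camera']); p=np.atleast_2d(P)@T[:3,:3].T+T[:3,3]
    return np.c_[k['fx']*p[:,0]/p[:,2]+k['cx'],k['fy']*p[:,1]/p[:,2]+k['cy']]
def ray(c,u,v,z,cal=None):
    k=cal or arm.calibration(c); T=np.array(k['world_from_camera']); d=T[:3,:3]@[(u-k['cx'])/k['fx'],(v-k['cy'])/k['fy'],1]
    return T[:3,3]+d*(z-T[2,3])/d[2]
E
python3 - <<'E'
from h import *
T=arm.calibration('wrist')['world_from_camera']; s=arm.get_state()
from scipy.spatial.transform import Rotation as R
print(R.from_euler('xyz',s['ee_rot']).inv().apply(np.array(T)[:3,3]-s['eef_pos']), R.from_euler('xyz',s['ee_rot']).as_matrix().T@np.array(T)[:3,:3])
need([.53,.36,.226],np.radians(-65))
E
```

```text
[ 0.06475561  0.00045025 -0.15773982] [[ 6.98164826e-04 -9.69857489e-01 -2.43671834e-01]
 [ 9.99999722e-01  6.13555708e-04  4.23122491e-04]
 [-2.60862272e-04 -2.43672062e-01  9.69857648e-01]]
d cm [-6.334e+01  7.713e+01  6.000e-02] w deg [ -0.     0.   -89.46]
```

View pics/crop0.png

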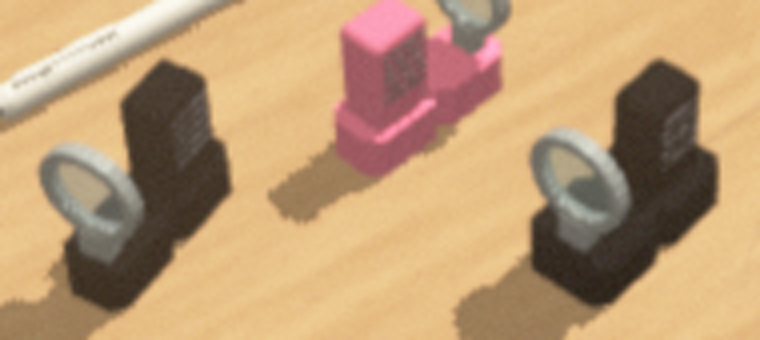

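The left carriage at (215,327) has a foot barely wider than its post, so it is the narrow one. The right one at (337,325) has clear shoulders and is wide, and the pink one is the look-alike. I'll go above the rail first to measure it, then on to the carriage.

```bash
python3 -m crank '[{"dx":-4,"dy":4,"wz":-6},{"dx":-8,"dy":8.5,"wz":-13},{"dx":-12.5,"dy":13,"wz":-20},{"dx":-17,"dy":17.5,"wz":-27},{"dx":-21.5,"dy":22,"wz":-34},{"dx":-26,"dy":26.5,"wz":-41},{"dx":-30.5,"dy":31,"wz":-48},{"dx":-35,"dy":35.5,"wz":-54},{"dx":-39,"dy":40,"wz":-60},{"dx":-42.5,"dy":43.8,"wz":-64.5}]' 8.7 20
python3 - <<'E'
from h import *
import cv2
k=arm.calibration('wrist'); f=arm.grab_frame('wrist'); cv2.imwrite('pics/w_rail.png',f[:,:,::-1])
np.save('cal_rail.npy',k,allow_pickle=True)
for q in ('plunger','rail','ball_point'):
    print(q,[(round(r['confidence'],2),r['centre'].round(4) if hasattr(r['centre'],'round') else r['centre']) for r in arm.mark_of('wrist',q)])
s=arm.get_state();print(s['t'],s['eef_pos'],s['ee_rot'],s['qd'].max() if hasattr(s['qd'],'max') else s['qd'])
need([.53,.36,.226],np.radians(-65))
E
```

```text
plunger []
rail []
ball_point []
1.0 [ 0.29102894 -0.60903504  0.22658116] [-3.14153737e+00 -1.07014034e-05 -2.69578311e+00] 0.000508494179036739
d cm [-6.335e+01  7.713e+01  5.000e-02] w deg [ -0.    -0.   -89.46]$[0]: bad value
```

View pics/w_rail.png

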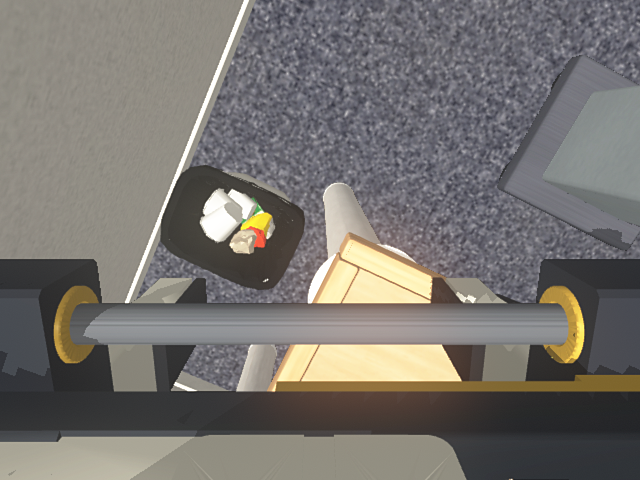

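The move was refused, apparently because every row needs all six keys. The arm is unmoved, and the wrist picture shows only the floor and the desk edge.

```bash
python3 -m crank '[{"dx":-4,"dy":4,"dz":0,"wx":0,"wy":0,"wz":-6},{"dx":-8,"dy":8.5,"dz":0,"wx":0,"wy":0,"wz":-13},{"dx":-12.5,"dy":13,"dz":0,"wx":0,"wy":0,"wz":-20},{"dx":-17,"dy":17.5,"dz":0,"wx":0,"wy":0,"wz":-27},{"dx":-21.5,"dy":22,"dz":0,"wx":0,"wy":0,"wz":-34},{"dx":-26,"dy":26.5,"dz":0,"wx":0,"wy":0,"wz":-41},{"dx":-30.5,"dy":31,"dz":0,"wx":0,"wy":0,"wz":-48},{"dx":-35,"dy":35.5,"dz":0,"wx":0,"wy":0,"wz":-54},{"dx":-39,"dy":40,"dz":0,"wx":0,"wy":0,"wz":-60},{"dx":-42.5,"dy":43.8,"dz":0,"wx":0,"wy":0,"wz":-64.5}]' 8.7 20
cat > look.py <<'E'
from h import *
import cv2,sys
def look(tag,qs):
    k=arm.calibration('wrist'); f=arm.grab_frame('wrist'); cv2.imwrite(f'pics/{tag}.png',f[:,:,::-1])
    np.save(f'cal_{tag}.npy',k,allow_pickle=True)
    for q in qs:
        print(q,[(round(float(r['confidence']),2),np.round(r['centre'],4)) for r in arm.mark_of('wrist',q)])
    s=arm.get_state();print(s['t'],s['eef_pos'],s['ee_rot'],np.abs(s['qd']).max(),s['force'])
E
python3 - <<'E'
from look import *
look('w_rail1',('plunger','rail','ball_point'))
need([.53,.36,.226],np.radians(-65))
E
```

```text
t: 2.25
eef_pos: [0.486, -0.0283, 0.2271]
ee_rot: [-3.14, 0.0, -1.566]
force: [0.9, -0.5, -0.1]
width: 0.0867
gripper_force: 0.0
plunger [(0.97, array([0.4882, 0.0025, 0.01  ]))]
rail [(0.64, array([ 0.4861, -0.0335,  0.0034]))]
ball_point [(0.86, array([0.4816, 0.0018, 0.0172]))]
2.45 [ 0.4857255  -0.02947953  0.22653856] [ 3.14142841e+00 -3.72094880e-05 -1.56774733e+00] 0.038257181535035975 [-0.07897464 -0.74592514 -0.48357631]
d cm [-38.93  -4.55   0.05] w deg [ 1.000e-02 -0.000e+00 -2.483e+01]
```

View pics/w_rail1.png

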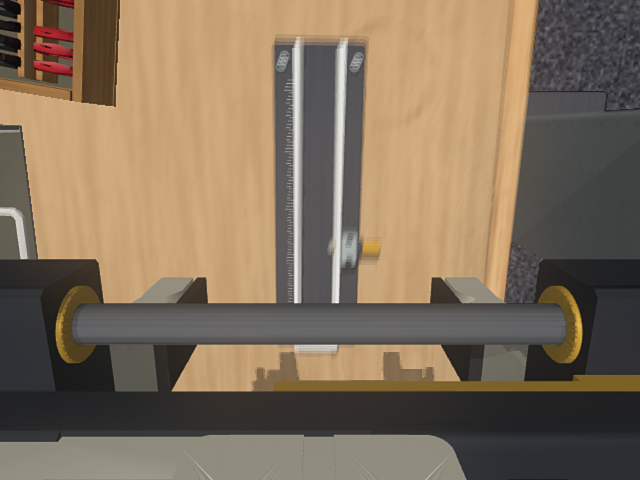

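```bash
python3 -m crank '[{"dx":-4,"dy":-0.5,"dz":0,"wx":0,"wy":0,"wz":-3},{"dx":-9,"dy":-1,"dz":0,"wx":0,"wy":0,"wz":-6},{"dx":-14,"dy":-1.5,"dz":0,"wx":0,"wy":0,"wz":-9},{"dx":-19,"dy":-2,"dz":0,"wx":0,"wy":0,"wz":-12},{"dx":-24,"dy":-2.5,"dz":0,"wx":0,"wy":0,"wz":-15},{"dx":-29,"dy":-3,"dz":0,"wx":0,"wy":0,"wz":-18},{"dx":-34,"dy":-4,"dz":0,"wx":0,"wy":0,"wz":-21},{"dx":-37,"dy":-4.5,"dz":0,"wx":0,"wy":0,"wz":-23},{"dx":-38.9,"dy":-4.5,"dz":0,"wx":0,"wy":0,"wz":-24.8},{"dx":-38.9,"dy":-4.5,"dz":0,"wx":0,"wy":0,"wz":-24.8}]'
python3 - <<'E'
from look import *
look('w_car1',('carriage_narrow','carriage_narrow_post'))
r=arm.masks_of('wrist','carriage_narrow')
for i,m in enumerate(r): print(m['confidence'],m['pixels'].sum(),np.argwhere(m['pixels']).mean(0))
E
```

```text
t: 3.7
eef_pos: [0.5304, 0.3582, 0.2261]
ee_rot: [3.141, -0.0, -1.137]
force: [-0.8, 0.2, 0.3]
width: 0.0867
gripper_force: 0.0
carriage_narrow [(0.96, array([0.5321, 0.3742, 0.0017]))]
carriage_narrow_post [(0.91, array([0.537 , 0.3663, 0.0401])), (0.59, array([0.5223, 0.2873, 0.0392]))]
3.85 [0.5303626  0.3571984  0.22679438] [ 3.14152206e+00  3.18076153e-05 -1.13863823e+00] 0.004621179898086336 [-0.8122205  -0.50296525  0.08574173]
0.83 2981 [233.95907414 307.72693727]
0.76 3271 [109.31763987 371.86395598]
0.57 4817 [128.38613245 481.43325721]
```

View pics/w_car1.png

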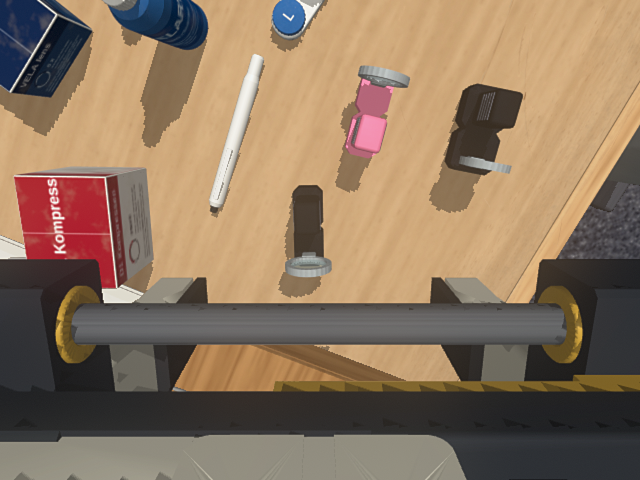

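In this view the narrow black carriage is at (307,225), with its post at the top and its lens at (308,266). The wide one is at (485,130) and the pink one at (370,110). I'll fit the carriage pose to its mask silhouette and the rail line to the wall tops.

```bash
cat > fit.py <<'E'
from h import *
import cv2
from scipy.optimize import minimize
def parts(w):
    h=w/2; c=8
    foot=[(sx*a,sy*b,z) for sx in(-1,1) for sy in(-1,1) for a,b in((h,35-c),(h-c,35)) for z in(0,18)]
    post=[(x,y,z) for x in(-10,10) for y in(-29,-3) for z in(18,58)]
    t=np.linspace(0,2*np.pi,24); lens=[(19*np.cos(a),y,46+19*np.sin(a)) for a in t for y in(23,29)]
    return [np.array(p)/1000. for p in(foot,post,lens)]
def sil(p,w,cal,z0=0):
    S=8; m=np.zeros((480,640),np.uint8); R=np.array([[np.cos(p[2]),-np.sin(p[2]),0],[np.sin(p[2]),np.cos(p[2]),0],[0,0,1]])
    for P in parts(w):
        q=pix(None,P@R.T+[p[0],p[1],z0],cal); cv2.fillConvexPoly(m,np.round(cv2.convexHull(q.astype(np.float32))*16).astype(np.int32),1,shift=4)
    return m
def fit(mask,cal,p0,w=26,z0=0):
    B=lambda m:cv2.GaussianBlur(m.astype(np.float32),(0,0),2)
    mb=B(mask); f=lambda p:((B(sil([p[0]/100,p[1]/100,p[2]/10],w,cal,z0))-mb)**2).sum()
    r=minimize(f,[p0[0]*100,p0[1]*100,p0[2]*10],method='Nelder-Mead',options=dict(initial_simplex=[np.array([p0[0]*100,p0[1]*100,p0[2]*10])+d for d in([0,0,0],[.6,0,0],[0,.6,0],[0,0,.8])]))
    p=[r.x[0]/100,r.x[1]/100,r.x[2]/10]; s=sil(p,w,cal,z0)
    return p,r.fun,(s&mask).sum()/(s|mask).sum()
E
python3 - <<'E'
from fit import *
cal=np.load('cal_w_car1.npy',allow_pickle=True).item()
m=max(arm.masks_of('wrist','carriage_narrow'),key=lambda r:r['pixels'][200:270,290:325].sum())['pixels'].astype(np.uint8)
for w in (26,36):
    p,c,i=fit(m,cal,[.532,.374,.433],w); print(w,np.round(p[:2],4),np.degrees(p[2]).round(2),c,i)
    if w==26: b=p
c,s=np.cos(b[2]),np.sin(b[2]); pt=np.array([b[0]+.016*s,b[1]-.016*c]); print('post',pt)
need([*pt,.046-arm.grip_point_offset],b[2]-np.pi/2)
# rail
cal=np.load('cal_w_rail1.npy',allow_pickle=True).item(); g=cv2.imread('pics/w_rail1.png',0)
L=[];Rr=[]
for v in range(60,270,5):
    for lo,hi,o in((285,312,L),(328,352,Rr)):
        if o is Rr and v>215: continue
        e=np.where(g[v,lo:hi]>165)[0]
        if len(e)>3: o.append(ray(None,lo+(e[0]+e[-1])/2,v,.024,cal))
for o in(L,Rr):
    o=np.array(o); a=np.polyfit(o[:,1],o[:,0],1); print('x at y=-.05',np.polyval(a,-.05).round(4),'yaw',-np.degrees(np.arctan(a[0])).round(2),'rms',(o[:,0]-np.polyval(a,o[:,1])).std(),len(o))
E
```

```text
26 [0.5317 0.3784] 26.27 11.562932968139648 0.9636184857423795
36 [0.5307 0.379 ] 24.27 502.31610107421875 0.7734820965230929
post [0.5387895  0.36405409]
d cm [-0.25 -1.03 19.98] w deg [-0.02  0.01 -1.5 ]
x at y=-.05 0.505 yaw -0.34 rms 0.00019091815853619499 42
x at y=-.05 0.4701 yaw -0.67 rms 0.00018720716230316212 32
```

Width 26 fits with IoU 0.96 against 0.77 for width 36, so this is the narrow carriage. Next I descend on the post.

```bash
python3 -m crank '[{"dx":-0.2,"dy":-0.6,"dz":2,"wx":0,"wy":0,"wz":-1},{"dx":-0.25,"dy":-1.0,"dz":5,"wx":0,"wy":0,"wz":-1.5},{"dx":-0.25,"dy":-1.0,"dz":8.5,"wx":0,"wy":0,"wz":-1.5},{"dx":-0.25,"dy":-1.0,"dz":12,"wx":0,"wy":0,"wz":-1.5},{"dx":-0.25,"dy":-1.0,"dz":15,"wx":0,"wy":0,"wz":-1.5},{"dx":-0.25,"dy":-1.0,"dz":17,"wx":0,"wy":0,"wz":-1.5},{"dx":-0.25,"dy":-1.0,"dz":18.5,"wx":0,"wy":0,"wz":-1.5},{"dx":-0.25,"dy":-1.0,"dz":19.5,"wx":0,"wy":0,"wz":-1.5},{"dx":-0.25,"dy":-1.0,"dz":20,"wx":0,"wy":0,"wz":-1.5},{"dx":-0.25,"dy":-1.0,"dz":20,"wx":0,"wy":0,"wz":-1.5}]' 5.5 20
python3 - <<'E'
from look import *
look('w_pre',())
need([.5388,.36405,.0272],np.radians(26.27-90))
E
```

```text
t: 5.2
eef_pos: [0.5385, 0.365, 0.0267]
ee_rot: [-3.141, 0.0, -1.111]
force: [0.6, -0.2, -0.3]
width: 0.0549
gripper_force: 0.0
5.25 [0.53861606 0.36516929 0.02704898] [-3.14085598e+00  2.20546221e-04 -1.11089981e+00] 0.007881871341458803 [ 0.56621808 -0.44533206 -0.087008  ]
d cm [ 0.11  0.03 -0.02] w deg [-0.04  0.01  0.08]
```

View pics/w_pre.png

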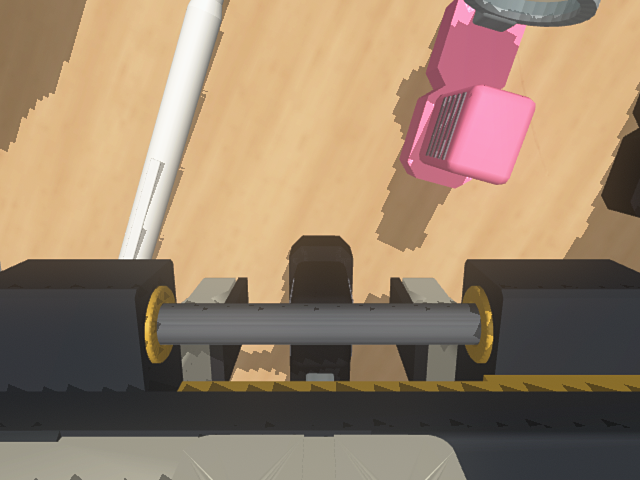

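The post (black, at (320,310)) is centred between the pads. I'll close and lift.

```bash
python3 -m crank '[{"dx":0.1,"dy":0,"dz":0,"wx":0,"wy":0,"wz":0},{"dx":0.1,"dy":0,"dz":0,"wx":0,"wy":0,"wz":0},{"dx":0.1,"dy":0,"dz":0,"wx":0,"wy":0,"wz":0},{"dx":0.1,"dy":0,"dz":0,"wx":0,"wy":0,"wz":0},{"dx":0.1,"dy":0,"dz":0,"wx":0,"wy":0,"wz":0},{"dx":0.1,"dy":0,"dz":0,"wx":0,"wy":0,"wz":0},{"dx":0.1,"dy":0,"dz":-0.5,"wx":0,"wy":0,"wz":0},{"dx":0.1,"dy":0,"dz":-2,"wx":0,"wy":0,"wz":0},{"dx":0.1,"dy":0,"dz":-4,"wx":0,"wy":0,"wz":0},{"dx":0.1,"dy":0,"dz":-7,"wx":0,"wy":0,"wz":0}]' 1 40
python3 - <<'E'
from h import *
# carriage origin 70 mm before ball with ball at y~.003; post 16 mm further; high hover
need([.4878,-.085,.13],np.radians(-90.5))
E
```

```text
t: 6.5
eef_pos: [0.5385, 0.3637, 0.0975]
ee_rot: [3.141, -0.0, -1.111]
force: [-0.5, 0.8, -1.3]
width: 0.0199
gripper_force: 40.0
d cm [37.97 24.46 -3.22] w deg [ 0.05 -0.03 26.84]
```

```bash
python3 -m crank '[{"dx":0,"dy":0,"dz":-4,"wx":0,"wy":0,"wz":0},{"dx":1.5,"dy":1,"dz":-9,"wx":0,"wy":0,"wz":2},{"dx":5,"dy":3,"dz":-12,"wx":0,"wy":0,"wz":5},{"dx":9.5,"dy":6,"dz":-12.9,"wx":0,"wy":0,"wz":9},{"dx":14,"dy":9.5,"dz":-12.9,"wx":0,"wy":0,"wz":13},{"dx":18.5,"dy":13,"dz":-12.9,"wx":0,"wy":0,"wz":17},{"dx":23,"dy":16,"dz":-12.9,"wx":0,"wy":0,"wz":21},{"dx":26.5,"dy":18.3,"dz":-12.9,"wx":0,"wy":0,"wz":24.5},{"dx":28.5,"dy":19.8,"dz":-12.9,"wx":0,"wy":0,"wz":26.8},{"dx":28.5,"dy":19.8,"dz":-12.9,"wx":0,"wy":0,"wz":26.8}]'
cat > rail.py <<'E'
from fit import *
def railfit(tag,vr,cols):
    cal=np.load(f'cal_{tag}.npy',allow_pickle=True).item(); g=cv2.imread(f'pics/{tag}.png',0); A=[]
    for lo,hi in cols:
        o=[]
        for v in range(*vr,4):
            e=np.where(g[v,lo:hi]>165)[0]
            if 3<len(e)<22: o.append(ray(None,lo+(e[0]+e[-1])/2,v,.024,cal))
        o=np.array(o); a=np.polyfit(o[:,1],o[:,0],1); A.append(a); print('x at -.07',np.polyval(a,-.07).round(4),'yaw',-np.degrees(np.arctan(a[0])).round(2),'rms',(o[:,0]-np.polyval(a,o[:,1])).std().round(5),len(o))
    a=sum(A)/2; print('centre x at -.07',np.polyval(a,-.07),'yaw',-np.degrees(np.arctan(a[0])))
E
python3 - <<'E'
from look import *
arm.grab_frame('wrist'); arm.grab_frame('wrist')
look('w_rail2',('plunger','ball_point','carriage_narrow'))
E
```

```text
t: 7.75
eef_pos: [0.4874, 0.0193, 0.2268]
ee_rot: [-3.14, 0.001, -1.581]
force: [0.1, 0.2, -1.2]
width: 0.0199
gripper_force: 40.0
plunger [(0.58, array([0.4877, 0.0025, 0.0068])), (0.16, array([0.4867, 0.0011, 0.0162]))]
ball_point [(0.7, array([0.4841, 0.0045, 0.0165]))]
carriage_narrow [(0.95, array([0.4878, 0.0318, 0.2028]))]
8.05 [0.48797365 0.02143937 0.22567287] [-3.14151547e+00  4.01809213e-05 -1.57759314e+00] 0.0018496726030589456 [-0.20675991  0.48761186 -1.24276294]
```

View pics/w_rail2.png

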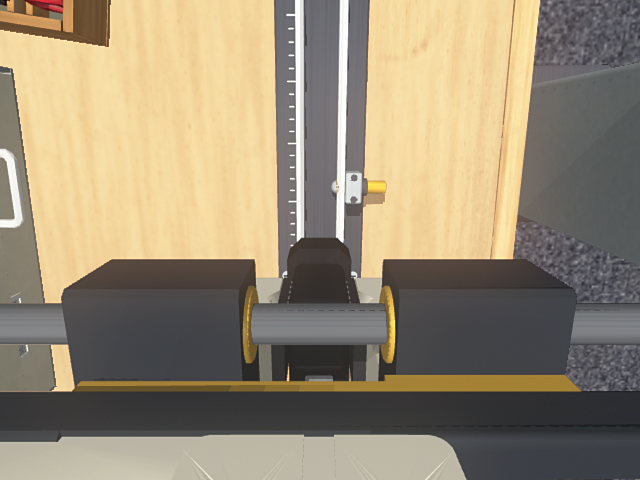

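The held carriage's foot end is at (320,238). The ball shows at (335,187), with the plunger block centred on row 187 and the channel running vertically between columns 300 and 342.

Run:
```python
from rail import *
railfit('w_rail2',(20,165),((290,308),(334,350)))
cal=np.load('cal_w_rail2.npy',allow_pickle=True).item()
print('ball',ray(None,335,187,.017,cal),'block',ray(None,353,171,.036,cal)*0+(ray(None,353,171,.028,cal)+ray(None,353,203,.028,cal))/2)
g=cv2.imread('pics/w_rail2.png',0)
s=arm.get_state(); p=s['eef_pos']; z0=p[2]-.0272
for v in (238,244,250,256): print(v,g[v,280:358:3])
# predicted foot end corners for nominal grasp
c=s['ee_rot'][2]+np.pi/2; y=np.array([-np.sin(c),np.cos(c)]); x=np.array([np.cos(c),np.sin(c)])
for zz in(0,.018):
  print('pred',zz,pix(None,[[*(p[:2]+y*(.016-.035)+x*k),z0+zz] for k in(-.005,.005)],cal).round(1).tolist(), pix(None,[[*(p[:2]+y*(.016-.027)+x*k),z0+zz] for k in(-.013,.013)],cal).round(1).tolist())
print(np.degrees(c))
```

```text
x at -.07 0.503 yaw -0.58 rms 0.00053 37
x at -.07 0.469 yaw -0.85 rms 0.00016 37
centre x at -.07 0.4860002455860717 yaw -0.7135818660686825
ball [0.4741466  0.00441075 0.017     ] block [0.45966955 0.00319232 0.028     ]
238 [115 114 112 116 111 103 255  74  54  59  57  57  56  56  57  56  57  57
  56  94 255 210 109 109 111 110]
244 [114 114 111 111 149  58  59  58  58  56  55  55  56  57  55  55  56  56
  56  55  55  54 111 107 109 109]
250 [112 113 110  97  60  58  65  64  63  63  63  63  61  62  61  62  62  63
  62  66  63  55  56 106 108 108]
256 [110 112 112  56  65  64  63  64  63  62  61  61  61  60  60  60  60  63
  63  65  63  63  63  54 109 105]
pred 0 [[330.1, 236.5], [307.6, 236.5]] [[347.9, 253.8], [289.8, 253.9]]
pred 0.018 [[331.2, 247.3], [306.4, 247.4]] [[350.8, 266.3], [286.9, 266.3]]
-0.3894285315132726
```

Run:
```python
import cv2
f=cv2.imread('pics/w_rail2.png')[165:295,260:380]; cv2.imwrite('pics/crop2.png',cv2.resize(f,None,fx=4.6,fy=4.6,interpolation=cv2.INTER_CUBIC))
```

```text
(no output)
```

View pics/crop2.png

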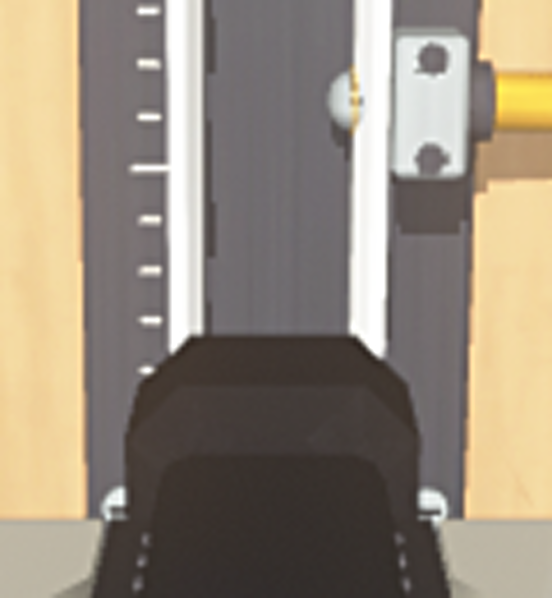

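Run:
```python
from h import *
need([.486,-.075,.0352],np.radians(-90.7))
```

```text
d cm [ 9.65  0.13 19.05] w deg [-0.    0.    0.31]
```

```bash
python3 -m crank '[{"dx":2.5,"dy":0.05,"dz":0,"wx":0,"wy":0,"wz":0.1},{"dx":5.5,"dy":0.1,"dz":2,"wx":0,"wy":0,"wz":0.3},{"dx":8.5,"dy":0.13,"dz":5,"wx":0,"wy":0,"wz":0.3},{"dx":9.65,"dy":0.13,"dz":8,"wx":0,"wy":0,"wz":0.3},{"dx":9.65,"dy":0.13,"dz":11,"wx":0,"wy":0,"wz":0.3},{"dx":9.65,"dy":0.13,"dz":13.5,"wx":0,"wy":0,"wz":0.3},{"dx":9.65,"dy":0.13,"dz":15.3,"wx":0,"wy":0,"wz":0.3},{"dx":9.65,"dy":0.13,"dz":16,"wx":0,"wy":0,"wz":0.3},{"dx":9.65,"dy":0.13,"dz":16,"wx":0,"wy":0,"wz":0.3},{"dx":9.65,"dy":0.13,"dz":16,"wx":0,"wy":0,"wz":0.3}]'
python3 - <<'E'
from look import *
f=arm.grab_frame('scene'); cv2.imwrite('pics/scene1.png',f[:,:,::-1])
g=arm.grab_frame('side'); cv2.imwrite('pics/side1.png',g[:,:,::-1])
look('w_hov',())
need([.486,-.075,.0352],np.radians(-90.7))
a=cv2.resize(f[170:300,360:540,::-1],(540,390),interpolation=cv2.INTER_CUBIC); b=cv2.resize(g[140:250,330:420,::-1],(260,318))
w=cv2.imread('pics/w_hov.png')[0:260,200:440]
o=np.zeros((600,800,3),np.uint8); o[:390,:540]=a; o[:318,540:]=b; o[340:,540:780]=w; cv2.imwrite('pics/hov.png',o)
E
```

```text
t: 9.3
eef_pos: [0.4864, -0.0755, 0.0663]
ee_rot: [-3.14, 0.0, -1.584]
force: [-0.8, -0.4, -1.6]
width: 0.0197
gripper_force: 40.0
9.45 [ 0.48624254 -0.07559736  0.06624528] [-3.14025164e+00  2.79085958e-04 -1.58387141e+00] 0.0039379597842184874 [-0.74024176  1.13303097 -1.21632928]
d cm [-0.06  0.03  3.1 ] w deg [-0.08  0.02 -0.05]
```

View pics/hov.png

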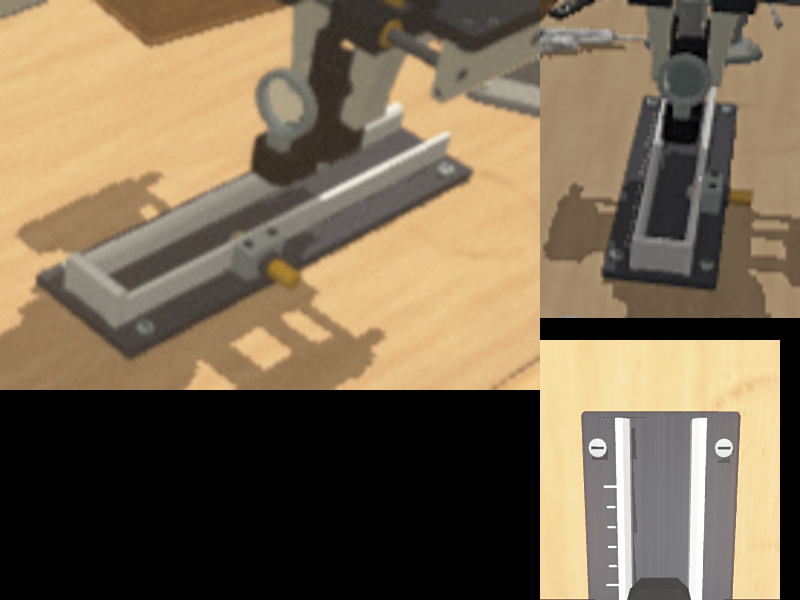

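The foot is centred over the channel and short of the ball: scene inset (305,165), side inset (685,130), wrist inset (660,590). I'll lower it gently.

```bash
python3 -m crank '[{"dx":0,"dy":0.02,"dz":0.5,"wx":0,"wy":0,"wz":0},{"dx":0,"dy":0.02,"dz":0.9,"wx":0,"wy":0,"wz":0},{"dx":0,"dy":0.02,"dz":1.3,"wx":0,"wy":0,"wz":0},{"dx":0,"dy":0.02,"dz":1.6,"wx":0,"wy":0,"wz":0},{"dx":0,"dy":0.02,"dz":1.9,"wx":0,"wy":0,"wz":0},{"dx":0,"dy":0.02,"dz":2.2,"wx":0,"wy":0,"wz":0},{"dx":0,"dy":0.02,"dz":2.5,"wx":0,"wy":0,"wz":0},{"dx":0,"dy":0.02,"dz":2.75,"wx":0,"wy":0,"wz":0},{"dx":0,"dy":0.02,"dz":2.95,"wx":0,"wy":0,"wz":0},{"dx":0,"dy":0.02,"dz":2.95,"wx":0,"wy":0,"wz":0}]'
```

```text
t: 10.7
eef_pos: [0.4854, -0.0757, 0.0359]
ee_rot: [3.141, -0.0, -1.584]
force: [-0.2, 0.9, -1.2]
width: 0.0198
gripper_force: 40.0
```

```bash
python3 -m crank '[{"dx":0,"dy":0,"dz":0.03,"wx":0,"wy":0,"wz":0},{"dx":0,"dy":0,"dz":0.06,"wx":0,"wy":0,"wz":0},{"dx":0,"dy":0,"dz":0.09,"wx":0,"wy":0,"wz":0},{"dx":0,"dy":0,"dz":0.12,"wx":0,"wy":0,"wz":0},{"dx":0,"dy":0,"dz":0.14,"wx":0,"wy":0,"wz":0},{"dx":0,"dy":0,"dz":0.15,"wx":0,"wy":0,"wz":0},{"dx":0,"dy":0,"dz":0.15,"wx":0,"wy":0,"wz":0},{"dx":0,"dy":0,"dz":0.15,"wx":0,"wy":0,"wz":0},{"dx":0,"dy":0,"dz":0.15,"wx":0,"wy":0,"wz":0},{"dx":0,"dy":0,"dz":0.15,"wx":0,"wy":0,"wz":0}]'
python3 -c "
from h import *
s=arm.get_state();print(s['eef_pos'],s['force'],s['moment']);need([.4868,-.0129,.0352],np.radians(-90.7))"
```

```text
t: 11.95
eef_pos: [0.4855, -0.0757, 0.0346]
ee_rot: [3.142, -0.0, -1.584]
force: [-0.7, -0.1, 0.2]
width: 0.0198
gripper_force: 40.0
[ 0.48553551 -0.07573025  0.03459036] [-0.67131498 -0.09692075  0.1640423 ] [0.0018302  0.29410744 0.01873098]
d cm [-6.28 -0.04 -0.06] w deg [ 0.   -0.   -0.06]
```

It is seated: the floor now carries the weight. Now I'll slide towards the stop, first up to about 12 mm short of the notch.

```bash
python3 -m crank '[{"dx":-0.5,"dy":0,"dz":0,"wx":0,"wy":0,"wz":0},{"dx":-1.2,"dy":0,"dz":0,"wx":0,"wy":0,"wz":0},{"dx":-1.9,"dy":0,"dz":0,"wx":0,"wy":0,"wz":0},{"dx":-2.4,"dy":0,"dz":0,"wx":0,"wy":0,"wz":0},{"dx":-2.8,"dy":0,"dz":0,"wx":0,"wy":0,"wz":0},{"dx":-3.2,"dy":0,"dz":0,"wx":0,"wy":0,"wz":0},{"dx":-3.7,"dy":0,"dz":0,"wx":0,"wy":0,"wz":0},{"dx":-4.3,"dy":0,"dz":0,"wx":0,"wy":0,"wz":0},{"dx":-4.8,"dy":0,"dz":0,"wx":0,"wy":0,"wz":0},{"dx":-5.0,"dy":0,"dz":0,"wx":0,"wy":0,"wz":0}]'
python3 - <<'E'
from look import *
f=arm.grab_frame('scene'); cv2.imwrite('pics/scene2.png',f[:,:,::-1])
for q in('carriage_narrow','plunger','ball_point'): print(q,[(round(float(r['confidence']),2),np.round(r['centre'],4)) for r in arm.mark_of('scene',q)])
s=arm.get_state();print(s['t'],s['eef_pos'],s['force'],s['moment'])
E
```

```text
t: 13.2
eef_pos: [0.4874, -0.0255, 0.035]
ee_rot: [-3.14, -0.0, -1.583]
force: [3.1, -4.4, -1.3]
width: 0.0202
gripper_force: 40.0
carriage_narrow [(0.79, array([ 0.5256,  0.2699, -0.0023])), (0.76, array([ 0.4855, -0.009 ,  0.0073]))]
plunger [(0.53, array([4.862e-01, 1.000e-04, 6.100e-03])), (0.49, array([ 0.4354,  0.2466, -0.0016])), (0.44, array([ 0.4866, -0.0295,  0.0021])), (0.3, array([ 0.6203,  0.3315, -0.0012]))]
ball_point [(0.73, array([0.4838, 0.0047, 0.0195]))]
13.4 [ 0.48736986 -0.02538217  0.03491099] [ 3.67847356 -2.86841869 -1.98292822] [-0.75515588 -1.65088984 -0.16087209]
```

```bash
python3 -m crank '[{"dx":-0.1,"dy":0,"dz":0.02,"wx":0,"wy":0,"wz":0},{"dx":-0.2,"dy":0,"dz":0.02,"wx":0,"wy":0,"wz":0},{"dx":-0.3,"dy":0,"dz":0.02,"wx":0,"wy":0,"wz":0},{"dx":-0.4,"dy":0,"dz":0.02,"wx":0,"wy":0,"wz":0},{"dx":-0.5,"dy":0,"dz":0.02,"wx":0,"wy":0,"wz":0},{"dx":-0.6,"dy":0,"dz":0.02,"wx":0,"wy":0,"wz":0},{"dx":-0.65,"dy":0,"dz":0.02,"wx":0,"wy":0,"wz":0},{"dx":-0.7,"dy":0,"dz":0.02,"wx":0,"wy":0,"wz":0},{"dx":-0.7,"dy":0,"dz":0.02,"wx":0,"wy":0,"wz":0},{"dx":-0.7,"dy":0,"dz":0.02,"wx":0,"wy":0,"wz":0}]'
python3 -c "
from h import *
s=arm.get_state();print(s['eef_pos'],s['force'],s['moment'])"
python3 -m crank '[{"dx":-0.02,"dy":0,"dz":0,"wx":0,"wy":0,"wz":0},{"dx":-0.05,"dy":0,"dz":0,"wx":0,"wy":0,"wz":0},{"dx":-0.08,"dy":0,"dz":0,"wx":0,"wy":0,"wz":0},{"dx":-0.11,"dy":0,"dz":0,"wx":0,"wy":0,"wz":0},{"dx":-0.14,"dy":0,"dz":0,"wx":0,"wy":0,"wz":0},{"dx":-0.17,"dy":0,"dz":0,"wx":0,"wy":0,"wz":0},{"dx":-0.2,"dy":0,"dz":0,"wx":0,"wy":0,"wz":0},{"dx":-0.2,"dy":0,"dz":0,"wx":0,"wy":0,"wz":0},{"dx":-0.2,"dy":0,"dz":0,"wx":0,"wy":0,"wz":0},{"dx":-0.2,"dy":0,"dz":0,"wx":0,"wy":0,"wz":0}]'
python3 -c "
from h import *
s=arm.get_state();print(s['eef_pos'],s['force'],s['moment'])"
```

```text
t: 14.65
eef_pos: [0.4875, -0.0184, 0.0347]
ee_rot: [-3.139, 0.001, -1.584]
force: [4.1, -2.3, -1.9]
width: 0.0196
gripper_force: 40.0
[ 0.48751234 -0.01837152  0.03471972] [ 4.07286863 -2.34466312 -1.86257023] [-0.67518647 -1.77393312 -0.1176954 ]
t: 15.9
eef_pos: [0.4875, -0.016, 0.0347]
ee_rot: [-3.139, 0.001, -1.584]
force: [5.8, 0.7, -1.4]
width: 0.0199
gripper_force: 40.0
[ 0.48749881 -0.01604769  0.03471765] [ 5.75576615  0.70970417 -1.42651776] [ 0.4509479  -1.82462482 -0.1409402 ]
```

The y force has flipped from a drag of -2.3 to +0.7 and the moment has changed sign, so the notch is beginning. I'll continue in 1 mm steps.

```bash
for i in 1; do python3 -m crank '[{"dx":-0.02,"dy":0,"dz":0,"wx":0,"wy":0,"wz":0},{"dx":-0.04,"dy":0,"dz":0,"wx":0,"wy":0,"wz":0},{"dx":-0.06,"dy":0,"dz":0,"wx":0,"wy":0,"wz":0},{"dx":-0.08,"dy":0,"dz":0,"wx":0,"wy":0,"wz":0},{"dx":-0.1,"dy":0,"dz":0,"wx":0,"wy":0,"wz":0},{"dx":-0.1,"dy":0,"dz":0,"wx":0,"wy":0,"wz":0},{"dx":-0.1,"dy":0,"dz":0,"wx":0,"wy":0,"wz":0},{"dx":-0.1,"dy":0,"dz":0,"wx":0,"wy":0,"wz":0},{"dx":-0.1,"dy":0,"dz":0,"wx":0,"wy":0,"wz":0},{"dx":-0.1,"dy":0,"dz":0,"wx":0,"wy":0,"wz":0}]'; done
python3 -c "
from h import *
s=arm.get_state();print(s['eef_pos'],s['force'],s['moment'])"
```

```text
t: 17.15
eef_pos: [0.4875, -0.015, 0.0347]
ee_rot: [-3.139, 0.001, -1.584]
force: [4.3, 1.5, -0.5]
width: 0.0199
gripper_force: 40.0
[ 0.48754714 -0.014957    0.03471297] [ 4.33473551  1.45926279 -0.48171523] [ 0.61835945 -1.75844431 -0.11451179]
```

```bash
python3 -m crank '[{"dx":-0.02,"dy":0,"dz":0,"wx":0,"wy":0,"wz":0},{"dx":-0.04,"dy":0,"dz":0,"wx":0,"wy":0,"wz":0},{"dx":-0.06,"dy":0,"dz":0,"wx":0,"wy":0,"wz":0},{"dx":-0.08,"dy":0,"dz":0,"wx":0,"wy":0,"wz":0},{"dx":-0.1,"dy":0,"dz":0,"wx":0,"wy":0,"wz":0},{"dx":-0.1,"dy":0,"dz":0,"wx":0,"wy":0,"wz":0},{"dx":-0.1,"dy":0,"dz":0,"wx":0,"wy":0,"wz":0},{"dx":-0.1,"dy":0,"dz":0,"wx":0,"wy":0,"wz":0},{"dx":-0.1,"dy":0,"dz":0,"wx":0,"wy":0,"wz":0},{"dx":-0.1,"dy":0,"dz":0,"wx":0,"wy":0,"wz":0}]'
python3 -c "
from h import *
s=arm.get_state();print(s['eef_pos'],s['force'],s['moment'])"
```

```text
t: 18.4
eef_pos: [0.4875, -0.0137, 0.0347]
ee_rot: [-3.139, 0.001, -1.584]
force: [3.7, 3.9, -1.0]
width: 0.02
gripper_force: 40.0
[ 0.48751366 -0.01374481  0.03468409] [ 3.67115769  3.86734236 -0.97356912] [ 1.33739325 -1.66657133 -0.13627444]
```

```bash
python3 -m crank '[{"dx":-0.01,"dy":0,"dz":0,"wx":0,"wy":0,"wz":0},{"dx":-0.02,"dy":0,"dz":0,"wx":0,"wy":0,"wz":0},{"dx":-0.03,"dy":0,"dz":0,"wx":0,"wy":0,"wz":0},{"dx":-0.04,"dy":0,"dz":0,"wx":0,"wy":0,"wz":0},{"dx":-0.06,"dy":0,"dz":0,"wx":0,"wy":0,"wz":0},{"dx":-0.06,"dy":0,"dz":0,"wx":0,"wy":0,"wz":0},{"dx":-0.06,"dy":0,"dz":0,"wx":0,"wy":0,"wz":0},{"dx":-0.06,"dy":0,"dz":0,"wx":0,"wy":0,"wz":0},{"dx":-0.06,"dy":0,"dz":0,"wx":0,"wy":0,"wz":0},{"dx":-0.06,"dy":0,"dz":0,"wx":0,"wy":0,"wz":0}]'
python3 -c "
from h import *
s=arm.get_state();print(s['eef_pos'],s['force'],s['moment'])"
```

```text
t: 19.65
eef_pos: [0.4875, -0.0134, 0.0347]
ee_rot: [-3.139, 0.001, -1.584]
force: [4.6, 1.7, -1.8]
width: 0.0198
gripper_force: 40.0
[ 0.48753278 -0.01337914  0.03471466] [ 4.64189549  1.73201461 -1.75675301] [ 0.59997861 -1.75713788 -0.12875863]
```

```bash
python3 -m crank '[{"dx":-0.01,"dy":0,"dz":0,"wx":0,"wy":0,"wz":0},{"dx":-0.02,"dy":0,"dz":0,"wx":0,"wy":0,"wz":0},{"dx":-0.03,"dy":0,"dz":0,"wx":0,"wy":0,"wz":0},{"dx":-0.04,"dy":0,"dz":0,"wx":0,"wy":0,"wz":0},{"dx":-0.04,"dy":0,"dz":0,"wx":0,"wy":0,"wz":0},{"dx":-0.04,"dy":0,"dz":0,"wx":0,"wy":0,"wz":0},{"dx":-0.04,"dy":0,"dz":0,"wx":0,"wy":0,"wz":0},{"dx":-0.04,"dy":0,"dz":0,"wx":0,"wy":0,"wz":0},{"dx":-0.04,"dy":0,"dz":0,"wx":0,"wy":0,"wz":0},{"dx":-0.04,"dy":0,"dz":0,"wx":0,"wy":0,"wz":0}]'
python3 - <<'E'
from h import *
import cv2
f=arm.grab_frame('scene'); cv2.imwrite('pics/scene3.png',f[:,:,::-1]); g=arm.grab_frame('side')
s=arm.get_state();print(s['t'],s['eef_pos'],s['force'],s['moment'])
a=cv2.resize(f[180:300,370:530,::-1],(800,600),interpolation=cv2.INTER_CUBIC); cv2.imwrite('pics/fin.png',a)
E
```

```text
t: 20.9
eef_pos: [0.4875, -0.0132, 0.0347]
ee_rot: [-3.14, 0.001, -1.584]
force: [5.6, -0.5, -2.1]
width: 0.0198
gripper_force: 40.0
21.0 [ 0.48751144 -0.01320748  0.03469742] [ 5.06969924  0.11492516 -1.13524186] [ 0.00660806 -1.99102021 -0.09328899]
```

View pics/fin.png

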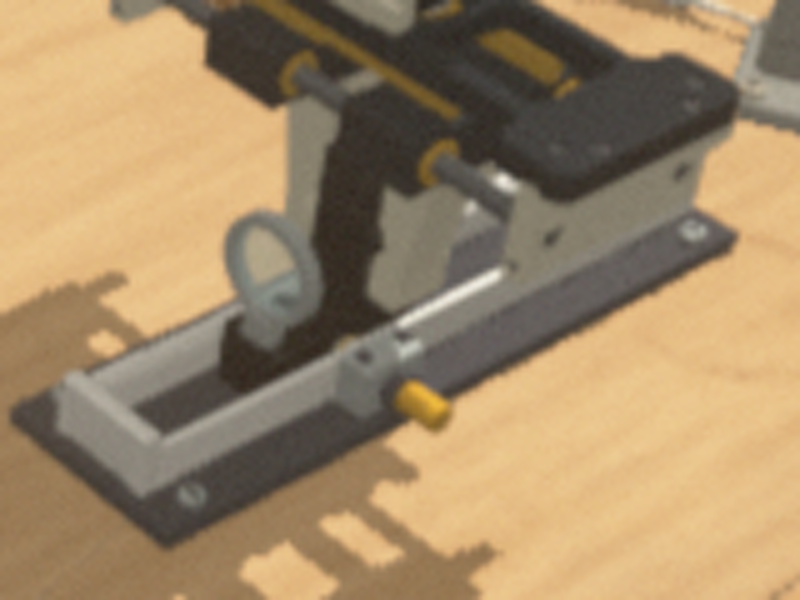

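Force and moment along the channel have fallen to about zero at the estimated ball position, so the ball is centred in the notch. The picture shows the post end of the foot beyond the plunger block at (365,370) and the lens at (270,265) towards the stop. One last small nudge down, to be sure it rests on the floor.

```bash
python3 -m crank '[{"dx":0,"dy":0,"dz":0.01,"wx":0,"wy":0,"wz":0},{"dx":0,"dy":0,"dz":0.02,"wx":0,"wy":0,"wz":0},{"dx":0,"dy":0,"dz":0.03,"wx":0,"wy":0,"wz":0},{"dx":0,"dy":0,"dz":0.04,"wx":0,"wy":0,"wz":0},{"dx":0,"dy":0,"dz":0.04,"wx":0,"wy":0,"wz":0},{"dx":0,"dy":0,"dz":0.04,"wx":0,"wy":0,"wz":0},{"dx":0,"dy":0,"dz":0.04,"wx":0,"wy":0,"wz":0},{"dx":0,"dy":0,"dz":0.04,"wx":0,"wy":0,"wz":0},{"dx":0,"dy":0,"dz":0.04,"wx":0,"wy":0,"wz":0},{"dx":0,"dy":0,"dz":0.04,"wx":0,"wy":0,"wz":0}]'
python3 -c "
from h import *
s=arm.get_state();print(s['eef_pos'],s['force'],s['moment'])"
```

```text
t: 22.25
eef_pos: [0.4875, -0.0132, 0.0346]
ee_rot: [-3.139, 0.001, -1.584]
force: [5.8, 1.2, 3.3]
width: 0.0196
gripper_force: 40.0
[ 0.48754397 -0.01320664  0.0345559 ] [5.77524191 1.18931173 3.27106117] [ 0.56445221 -1.85931264 -0.10647562]
```

```bash
python3 -c "
from station import arm
print(arm.job_done())"
```

```text
the job is handed in; nothing more can be done
None
```

I handed the job in at about 22 s: the narrow carriage is seated in the channel with the ball in its notch by the force readings (no close-up view of the notch), the post is still gripped, and the wide carriage was never touched.

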